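Square a medicine carton into the code reader's corner and start the reading

TASK

Push the flat green-and-white carton along the bench into the corner of the code reader's stop, so that one long side lies flush against the long metal ledge and one end flush against the short ledge. Only when it is fully home, press the green button on the reader all the way down with a fingertip and let it come up again. The carton must stay flat on the bench, never picked up; do not press the button early, and leave the bottles and other things standing round the work where they are.

Things in the scene. Friction and masses are not known exactly. Their poses are not given: they have to be found in the camera images.
- carton_mid (a point): Flat medicine carton, white with a green band, a closed rigid box lying on the bench: 63 mm along its own x, 111 mm along its own y, 26 mm high, about 0.15 kg. This point is its centre, 13 mm up. It slides (friction about 0.6) and turns if pushed off centre. It starts on the robot's side of the long ledge, turned at most about 0.4 rad from it, away from the short ledge.
- home (a point): Where the carton's centre lies (13 mm above the bench) when fully home; fixed to the station. Axes: +x squarely toward the long ledge (away from the robot, turned at most 0.2 rad), +y along the long ledge toward the short ledge (to the left), z up. The carton at home has its x axis parallel or opposite to this x. Flat yellow paint marks show the place.
- corner (a point): Inner corner of the two ledges at bench height, axes as home (which lies at x = -31.5, y = -55.5 mm from here). The aluminium ledges are fixed, 10 mm thick and 16 mm high. Long ledge: its face is x = 0, from y = +10 to y = -280 mm. Short ledge: its face is y = 0, from x = 0 to x = -70 mm.
- read_button_top (a point): Centre of the top face of the round green push button (22 mm across), when up 67 mm above the bench, on top of the white reader housing (60 x 60 mm, 45 mm high) that stands behind the short ledge. It is pressed straight down.
- read_button (a joint): Travel of the green button: 0 = up, 0.006 m = fully down (spring, about 5 N fully down; it comes up by itself). It counts as pressed beyond 0.004 m.
- green_bottle: Bystander: white tablet bottle with a green label, 38 mm across, 68 mm tall, behind the long ledge; origin under its centre.
- small_jar: Bystander: white screw jar, 39 mm across, 64 mm tall, behind the long ledge; origin under its centre.
- plain_bottle: Bystander: plain white tablet bottle, 42 mm across, 74 mm tall, to the left in front of the short ledge; origin under its centre.
- cup_stack: Bystander: stack of clear dose cups, 46 mm across, 50 mm tall, at the back, behind the long ledge; origin under its centre.
- pill_organizer: Bystander: blue pill box with four white lids, 47 mm (own x) by 132 mm (own y), 29 mm high, at the left front; origin under its centre.
- tape: Bystander: roll of tape lying flat, 53 mm across, 18 mm high, at the right front; origin under its centre.
- cutter: Bystander: teal tablet cutter, 100 mm (own x) by 47 mm (own y), 21 mm high, at the right, behind the long ledge; origin under its centre.
- carton: The same carton; its origin is the centre of its underside, axes as above.

How it is judged:
By the outcome, as a careful person would: the job done as asked, in the order asked, and still so for the second after the job is handed in, with the robot touching nothing.
It also fails if it takes over 54 s, if anything falls off the work surface, if the arm or the gripper's body presses on something with over 40 N, if the wrist force passes 120 N, or if a joint passes its speed limit or range.

ROBOT

A 6-joint arm with a two-finger parallel gripper is mounted at the origin on a cart in front of the work surface, level with it; the furniture and walls round the work are solid. World frame = base frame: x ahead of the robot, y to its left, z up, the work surface at z = 0. Lengths are in m, angles in degrees, forces in N, time in s.
With the tool pointing down it reaches from about 0.375 to 0.9 m from the base axis. Payload 3.1 kg.
Tool frame: the origin (TCP) lies at the very end of the fingers, on their centre line; the grasp point (between the pads) lies 19 mm behind it (grasp_offset is the distance from the TCP to the grasp point, in m); z points along the fingers, y is the direction in which the jaws open and shut (so a half turn about z gives the same grasp; the last joint's range is limited). The gripper opens to 87 mm and grips with 3 to 60 N. Pads are 19 mm wide; open, the fingers measure 117 mm over their backs; the gripper's body (75 mm by 190 mm) begins 51 mm behind the grasp point.
Start: joints at [53.486, 30.224, 82.088, -0, 67.689, -10.227], TCP at [0.277, 0.56, 0.223] pointing down, gripper open.
Joint ranges: [-176.69, 176.69], [-43.24, 126.21], [12.49, 139.97], [-82, 262], [0, 151.66], [-163.58, 163.58]. Speed limits (degrees/s): [159.86, 159.86, 180, 180, 180, 180].

INTERFACE

Orientations are given as a 3x3 rotation matrix whose columns are the frame's x, y, z axes.
In Python, from rig import * gives the robot as it stands. The module is installed in compiled form; this text tells all that it offers.
- The arm moves only by the tool play_rows, never from a script. Its argument "plan" is a list that holds one entry, the list of rows, each a list of 7 numbers: the shift along the world's x, y, z each as a share of 5 cm, from -1 to 1, then the turn, a rotation vector about the world's x, y, z each as a share of pi rad, from -1 to 1, then the gripper's target within -1 to 1 (fully open at 1, half-way at 0, shut at -1). A call has 1 to 12 rows; each row shifts and turns the commanded pose from where the row before left it; what a row does not reach is not made up. A row lasts 1/10 s, in which the tool goes at most 50 mm and 8.59 degrees, less where a joint would pass 70% of its speed; a pose out of reach is approached as far as the arm can. A call with a number of a shift or a turn outside -1 to 1 is refused whole. A call with a gripper value outside its range is refused whole. The fingers move at their own pace and stop on an object; the grip force is fixed at half the most. Time passes only in rows, so rows that do not move let the fingers close. It gives the time, the measured TCP pose, the force and the opening at its end, in the units of the state.
- read_state(): the state, without advancing time (a new reading comes with each control period).
- capture(name): name is "scene" or "top" or "wrist"; returns the picture (480x640x3 uint8, red, green, blue); there is no depth.
- camera_params(name): a dict with "intrinsics" (3x3 intrinsics, pixels), "R" (3x3) and "t" (3): a world point X has camera coordinates R X + t; the wrist camera has in their place "mount" (4x4, takes a point from camera to tool coordinates, whose origin is the TCP and whose axes are the flange's). Camera axes: x right, y down, z forward; pixel columns grow to the right and rows downward; lengths in m; the calibration is good to about 2 mm. A picture is of the moment at which its call begins: read the wrist's pose just before it. camera_params takes no time and is no camera call.
- hand_in(): hands the job in, once; it reports no verdict.
The state is a dict: "time_s": time; "joint_positions": joint angles; "qvel": joint speeds; "tau": joint torques, N m; "position": TCP position; "tcp_rot": TCP orientation; "force": force on the tool from outside, world axes, zero at the start; "moment": the same for the moment, N m; "opening": opening from 0.0 (shut) to 1.0 (fully open).
Only numpy, scipy, OpenCV 4.12 (cv2) and the standard library are available. Lean on these libraries where they do the work, as an engineer would, in place of code of your own. Each camera call takes 0.05 s, during which the arm holds its last target. There are 200 camera calls.

## Working session

There is one attempt and no reset: what is moved stays moved. The work goes in short steps, Python scripts to look and compute and a tool call to move; the robot and the scene stay as the last step left them, time stands still between calls to the robot, and variables do not carry over. Pictures are saved under pics/ and viewed, about 8 in all and at most 12, crops included, and the job is handed in when it is done.

Besides the shell and the picture viewer there is one more tool, called after "Request:" as name(argument=value, ...), one argument or row to a line, values as JSON. play_rows: Moves the arm, as the interface text tells. Its arguments: {"type":"object","properties":{"plan":{"type":"array"}},"required":["plan"]}

```bash
mkdir -p pics; python3 - <<'E'
from rig import *
import cv2,numpy as np
for n in ("top","scene"):
    im=capture(n); cv2.imwrite(f"pics/{n}0.png",im[:,:,::-1])
    p=camera_params(n); print(n,np.round(p["intrinsics"],1).tolist(),np.round(p["R"],3).tolist(),np.round(p["t"],3).tolist())
s=read_state();print(s)
E
```

```text
top [[434.8, 0.0, 314.9], [0.0, 434.8, 241.8], [0.0, 0.0, 1.0]] [[-0.013, -1.0, -0.022], [-0.99, 0.016, -0.14], [0.14, 0.02, -0.99]] [-0.026, 0.605, 0.973]
scene [[445.3, 0.0, 324.2], [0.0, 445.3, 243.1], [0.0, 0.0, 1.0]] [[0.421, -0.907, -0.009], [-0.62, -0.281, -0.732], [0.662, 0.313, -0.681]] [-0.296, 0.384, 0.531]
{'time_s': 0.1, 'joint_positions': array([ 5.34872409e+01,  3.02725082e+01,  8.21494963e+01,  6.49272256e-04,
        6.76878998e+01, -1.02281076e+01]), 'qvel': array([ 0.02777974, -0.14761434, -0.16741743, -0.04168175, -0.10401348,
        0.03978523]), 'tau': array([-3.43240026e-04, -4.40991390e+01, -1.77148443e+01,  6.34549186e-02,
        5.35195135e-02, -3.10952612e-05]), 'position': array([0.27635274, 0.55985485, 0.2216791 ]), 'tcp_rot': array([[-8.96602977e-01,  4.42833805e-01, -1.14975355e-03],
       [ 4.42835159e-01,  8.96601731e-01, -1.53546003e-03],
       [ 3.50917420e-04, -1.88584933e-03, -9.99998160e-01]]), 'force': array([-0.45001529,  0.41895931, -0.42295032]), 'moment': array([ 0.0172558 , -0.00159013,  0.01247111]), 'opening': 1.0002585581535306}
```

View pics/top0.png

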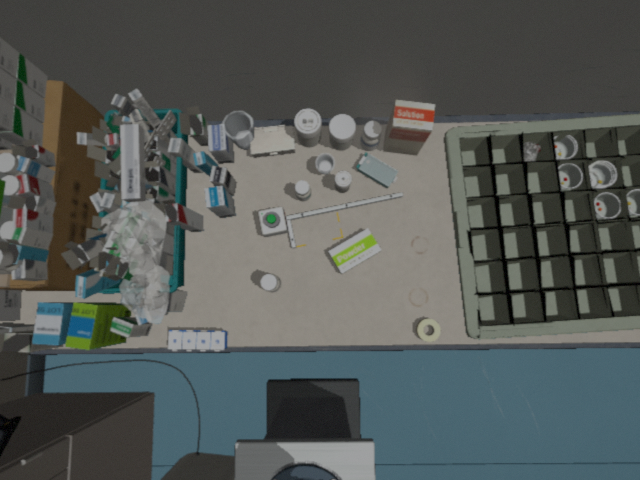

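View pics/scene0.png

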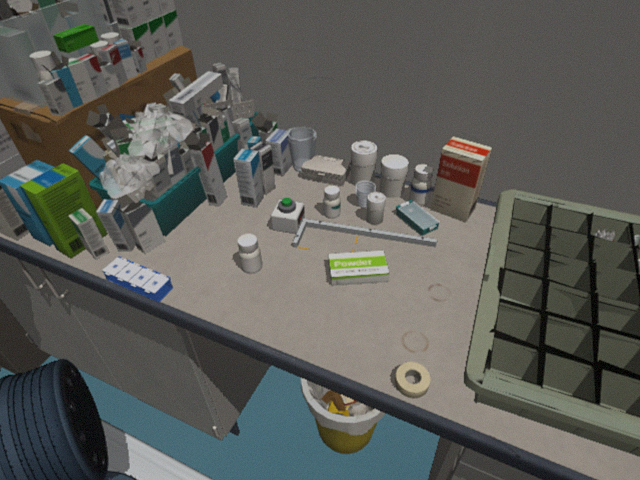

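The top view shows the carton at about (355,251), the long ledge from (288,215) to (400,195), the short ledge end at (293,245), the button at (271,219) and the plain bottle at (268,282). The scene view agrees.

```bash
cat > h.py <<'E'
import numpy as np,cv2
from rig import *
def ray(n,uv,z,T=None):
    p=camera_params(n);K=p["intrinsics"]
    uv=np.atleast_2d(uv).astype(float);d=np.c_[uv,np.ones(len(uv))]@np.linalg.inv(K).T
    if n=="wrist":
        M=np.array(p["mount"]);R=T[:3,:3]@M[:3,:3];c=T[:3,:3]@M[:3,3]+T[:3,3];d=d@R.T
    else:
        R=np.array(p["R"]);c=-R.T@np.array(p["t"]);d=d@R
    return c+d*((z-c[2])/d[:,2])[:,None]
def proj(n,X,T=None):
    p=camera_params(n);X=np.atleast_2d(X)
    if n=="wrist":
        M=T@np.array(p["mount"]);q=(X-M[:3,3])@M[:3,:3]
    else: q=X@np.array(p["R"]).T+np.array(p["t"])
    q=q@np.array(p["intrinsics"]).T;return q[:,:2]/q[:,2:]
def pose():
    s=read_state();T=np.eye(4);T[:3,:3]=s["tcp_rot"];T[:3,3]=s["position"];return T
E
python3 - <<'E'
from h import *
np.set_printoptions(precision=4,suppress=True)
im=cv2.imread("pics/top0.png")
hsv=cv2.cvtColor(im,cv2.COLOR_BGR2HSV)
g=cv2.inRange(hsv,(35,120,80),(70,255,255))
n,l,st,c=cv2.connectedComponentsWithStats(g)
for i in range(1,n):
    if st[i,4]>20: print(st[i],c[i])
for nm,uv,z in [("ledgeL",(289,214),.016),("ledgeR",(401,195),.016),("short end",(293,246),.016),("carton",(355,251),.026),("button",(271,219),.067),("plain",(268,282),.074),("gbottle",(302,189),.068),("jar",(343,181),.064),("cutter",(377,170),.02),("organizer",(197,340),.029),("tape",(428,330),.018)]: print(nm,ray("top",uv,z)[0])
m=np.array(camera_params("wrist")["mount"]);print(m,camera_params("wrist")["intrinsics"])
cr=im[160:300,240:420];cv2.imwrite("pics/c0.png",cv2.resize(cr,None,fx=4.4,fy=4.2,interpolation=cv2.INTER_CUBIC))
E
```

```text
[267 215   9   8  59] [270.9322 218.5254]
[333 235  43  31 321] [355.5358 248.7414]
[ 66 303  35  47 637] [ 82.9121 324.8383]
ledgeL [0.6775 0.0279 0.016 ]
ledgeR [ 0.7196 -0.2439  0.016 ]
short end [0.5992 0.0187 0.016 ]
carton [ 0.5837 -0.1284  0.026 ]
button [0.6559 0.0653 0.067 ]
plain [0.5112 0.071  0.074 ]
gbottle [ 0.7251 -0.0066  0.068 ]
jar [ 0.7435 -0.1021  0.064 ]
cutter [ 0.7821 -0.1875  0.02  ]
organizer [0.3825 0.2406 0.029 ]
tape [ 0.3982 -0.2927  0.018 ]
[[-0.0006 -0.9652 -0.2616  0.0713]
 [ 1.     -0.0004 -0.0006 -0.0004]
 [ 0.0005 -0.2616  0.9652 -0.1614]
 [ 0.      0.      0.      1.    ]] [[399.1304   0.     319.1659]
 [  0.     399.1304 240.033 ]
 [  0.       0.       1.    ]]
```

Request:
play_rows(
  plan=[
    [[0.1,-0.6,0.4,0,0,0.014,-1],[0.1,-0.8,0.4,0,0,0.014,-1],[0.2,-0.8,0.4,0,0,0.014,-1],[0.25,-0.8,0,0,0,0.014,-1],[0.25,-0.8,0,0,0,0.014,-1],[0.25,-0.8,0,0,0,0.014,-1],[0.25,-0.8,0,0,0,0.014,-1],[0.4,-0.8,0,0,0,0.014,-1],[0.4,-0.8,0,0,0,0.014,-1],[0.4,-0.8,0,0,0,0.014,-1],[0.4,-0.8,0,0,0,0.014,-1],[0.4,-0.8,0,0,0,0.014,-1]],
  ],
)

```text
time_s: 1.3
position: [0.447, 0.0886, 0.2824]
tcp_rot: [[-0.998, -0.071, -0.0], [-0.071, 0.998, 0.0], [0.0, 0.0, -1.0]]
force: [0.4, 0.6, -0.3]
opening: 0.03
```

Request:
play_rows(
  plan=[
    [[0.1,-0.6,-0.4,0,0,0.006,-1],[0.1,-0.6,-0.4,0,0,0.006,-1],[0.1,-0.6,-0.4,0,0,0.006,-1],[0.1,-0.5,-0.4,0,0,0.006,-1],[0,0,0,0,0,0,-1],[0,0,0,0,0,0,-1]],
  ],
)

```text
time_s: 1.9
position: [0.4662, -0.0246, 0.2021]
tcp_rot: [[-0.99, -0.142, -0.002], [-0.142, 0.99, 0.001], [0.002, 0.001, -1.0]]
force: [0.3, -0.4, 0.1]
opening: 0.008
```

```bash
python3 - <<'E'
from h import *
T=pose();im=capture("wrist");np.save("T1.npy",T);cv2.imwrite("pics/w1.png",im[:,:,::-1]);print(T)
E
```

```text
[[-0.9898671  -0.14198363 -0.00194129  0.46623186]
 [-0.14198594  0.98986806  0.00110603 -0.02462435]
 [ 0.00176459  0.00137046 -0.9999975   0.20208303]
 [ 0.          0.          0.          1.        ]]
```

View pics/w1.png

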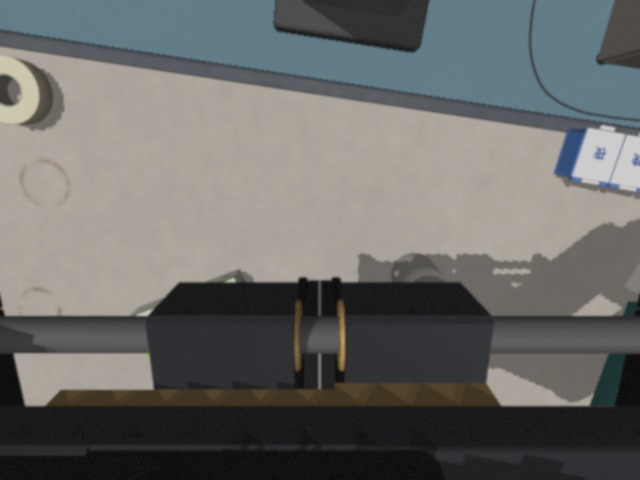

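The wrist image has the robot side at its top, and the gripper hides everything ahead of it. The tape is at (10,92) and the organizer at (600,160). I'll move the tool over the ledge and look from there.

Request:
play_rows(
  plan=[
    [[0.4,-0.1,0.4,0,0,0.001,-1],[0.5,-0.1,0.4,0,0,0.001,-1],[0.5,-0.1,0.4,0,0,0.001,-1],[0.5,-0.1,0.4,0,0,0,-1],[0.5,-0.1,0.4,0,0,0,-1],[0.5,-0.1,0,0,0,0,-1],[0.5,-0.1,0,0,0,0,-1],[0.5,-0.1,0,0,0,0,-1],[0.4,-0.1,0,0,0,0,-1],[0,0,0,0,0,0,-1],[0,0,0,0,0,0,-1]],
  ],
)

```text
time_s: 3.05
position: [0.6812, -0.068, 0.3029]
tcp_rot: [[-0.988, -0.155, -0.001], [-0.155, 0.988, 0.0], [0.001, 0.001, -1.0]]
force: [-1.2, -0.5, -0.2]
opening: 0.002
```

```bash
python3 - <<'E'
from h import *
T=pose();im=capture("wrist");np.save("T2.npy",T);cv2.imwrite("pics/w2.png",im[:,:,::-1]);print(T)
E
```

```text
[[-9.87949370e-01 -1.54775997e-01 -6.57450992e-04  6.81199753e-01]
 [-1.54776284e-01  9.87949459e-01  4.09834733e-04 -6.80163982e-02]
 [ 5.86095773e-04  5.06653787e-04 -9.99999700e-01  3.02927105e-01]
 [ 0.00000000e+00  0.00000000e+00  0.00000000e+00  1.00000000e+00]]
```

View pics/w2.png

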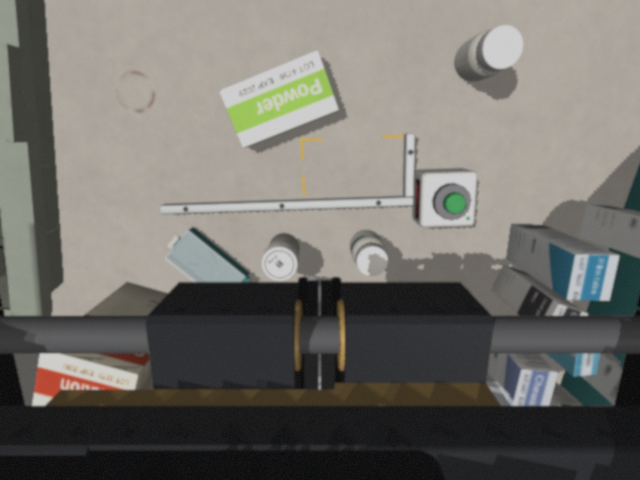

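The wrist view shows the carton corners near (220,91), (318,51), (339,102) and (245,147). The long ledge runs from (162,208) to (412,202), the short ledge from (410,134) to (410,200), and the button is at (455,203).

```bash
python3 - <<'E'
from h import *
np.set_printoptions(precision=4,suppress=True)
im=cv2.imread("pics/w2.png");T=np.load("T2.npy");hsv=cv2.cvtColor(im,cv2.COLOR_BGR2HSV);gray=im.min(2)
print("bench",im[180,200],"white",im[97,232],"ledge",im[206,230], im[160,410])
m=((hsv[:,:,2]>185)|cv2.inRange(hsv,(30,110,100),(75,255,255)).astype(bool)).astype(np.uint8)
m=cv2.morphologyEx(m,cv2.MORPH_CLOSE,np.ones((7,7)))
mm=m.copy();mm[:,:200]=0;mm[:,360:]=0;mm[160:]=0;mm[133:,297:]=0
c=max(cv2.findContours(mm,0,2)[0],key=cv2.contourArea);r=cv2.minAreaRect(c);b=cv2.boxPoints(r);print("box px",b.tolist())
P=ray("wrist",b,.026,T);print(P);print("sides",[np.linalg.norm(P[i]-P[i-1]) for i in range(4)],"ctr",P.mean(0))
e=[P[i]-P[i-1] for i in range(4)];L=max(e,key=np.linalg.norm);print("long yaw of y axis",np.degrees(np.arctan2(-L[0],L[1])))
# ledge: inner (upper) edge via vertical gradient, top z=.016
g=cv2.GaussianBlur(cv2.cvtColor(im,cv2.COLOR_BGR2GRAY),(3,3),0).astype(float)
for u in (200,260,330,380): print(u,g[196:218,u].astype(int))
for v in (145,165,185): print(v,g[v,396:422].astype(int))
n,l,st,cc=cv2.connectedComponentsWithStats(cv2.inRange(hsv,(50,110,60),(90,255,255)))
for i in range(1,n):
    if st[i,4]>100 and st[i,0]>400:print(st[i],cc[i],ray("wrist",cc[i],.067,T))
E
```

```text
bench [155 164 170] white [207 206 206] ledge [201 202 201] [207 205 206]
box px [[218.06898498535156, 89.17240905761719], [317.2069091796875, 49.517242431640625], [340.44830322265625, 107.62069702148438], [241.31036376953125, 147.27586364746094]]
[[ 0.5844 -0.1892  0.026 ]
 [ 0.5315 -0.0939  0.026 ]
 [ 0.5828 -0.0614  0.026 ]
 [ 0.6389 -0.1594  0.026 ]]
sides [np.float64(0.06211678712753441), np.float64(0.10904974483378649), np.float64(0.060692332903359965), np.float64(0.11300713045620192)] ctr [ 0.5844 -0.126   0.026 ]
long yaw of y axis -150.206775017917
200 [165 165 165 165 161 151 136 132 150 177 194 199 198 195 187 170 151 144
 151 160 165 166]
260 [165 165 162 152 137 133 151 178 196 203 202 198 188 172 154 147 154 162
 166 166 166 166]
330 [158 146 134 137 159 184 198 202 202 198 189 171 155 151 159 165 167 167
 168 168 169 169]
380 [137 133 148 166 166 151 138 139 147 149 141 137 144 155 161 162 163 163
 163 164 164 164]
145 [169 169 169 168 168 166 158 141 124 125 150 179 197 204 205 204 197 180
 154 133 132 146 160 166 168 169]
165 [170 169 169 169 168 162 149 130 123 139 167 189 201 205 205 202 192 171
 145 132 139 155 166 168 169 169]
185 [164 164 164 164 163 157 142 126 127 150 178 196 204 205 204 198 180 148
 112  85  65  52  52  71 106 142]
[444 194  21  19 318] [454.2107 202.8333] [[0.6575 0.0653 0.067 ]]
[620 274  20  40 333] [631.4835 295.0721] [[0.7255 0.2771 0.067 ]]
[588 386  21  19 128] [596.7031 397.9062] [[0.8539 0.2828 0.067 ]]
```

```bash
python3 - <<'E'
from h import *
np.set_printoptions(precision=4,suppress=True)
T=np.load("T2.npy")
A=ray("wrist",[(200,204.4),(260,202.4),(330,200.2)],.016,T);B=ray("wrist",[(406.4,145),(405.9,165),(405.4,185)],.016,T)
d=A[0]-A[2];yl=np.arctan2(d[0],-d[1]);d2=B[2]-B[0];ys=np.arctan2(d2[1],d2[0]);print("yaw long,short",np.degrees([yl,ys]))
yaw=(2*yl+ys)/3;X=np.array([np.cos(yaw),np.sin(yaw)]);Y=np.array([-X[1],X[0]])
c=X*np.mean(A[:,:2]@X)+Y*np.mean(B[:,:2]@Y);print("yaw",yaw,"corner",c,"home",c-.0315*X-.0555*Y)
np.savez("st.npz",c=c,X=X,Y=Y,yaw=yaw)
f=lambda p:np.array([(p-c)@X,(p-c)@Y])
for n,p in [("carton",(.584,-.126)),("btn",(.657,.0653)),("plain",(.511,.071))]:print(n,f(np.array(p)))
# top-view cross-check, ledge
for uv in [(289,218),(401,198),(297,246)]: print("top",f(ray("top",uv,.016)[0][:2]))
E
```

```text
yaw long,short [10.7366 10.6654]
yaw 0.18697413751020175 corner [0.6665 0.0276] home [ 0.6458 -0.0328]
carton [-0.1096 -0.1356]
btn [-0.0023  0.0388]
plain [-0.1447  0.0715]
top [0.0012 0.0001]
top [-0.0055 -0.275 ]
top [-0.0697 -0.0057]
```

Request:
play_rows(
  plan=[
    [[-0.43,-0.18,-0.5,0,0,0.002,0.38],[-0.43,-0.18,-0.5,0,0,0.002,0.38],[-0.43,-0.18,-0.5,0,0,0.002,0.38],[-0.43,-0.18,-0.5,0,0,0.002,0.38],[-0.43,-0.18,-0.5,0,0,0.002,0.38],[-0.43,-0.18,-0.5,0,0,0,0.38],[-0.43,-0.18,-0.5,0,0,0,0.38],[-0.43,-0.18,-0.5,0,0,0,0.38],[0,0,0,0,0,0,0.38],[0,0,-0.5,0,0,0,0.38],[0,0,-0.5,0,0,0,0.38],[0,0,0,0,0,0,0.38]],
  ],
)

```text
time_s: 4.3
position: [0.5089, -0.1405, 0.0517]
tcp_rot: [[-0.983, -0.184, -0.003], [-0.184, 0.983, 0.002], [0.002, 0.002, -1.0]]
force: [-0.8, 1.0, -0.3]
opening: 0.683
```

Request:
play_rows(
  plan=[
    [[0,0,-0.4,0,0,0,0.38],[0,0,-0.4,0,0,0,0.38],[0,0,0,0,0,0,0.38],[0.098,0.0186,0,0,0,0,0.38],[0.098,0.0186,0,0,0,0,0.38],[0.098,0.0186,0,0,0,0,0.38],[0.098,0.0186,0,0,0,0,0.38],[0.098,0.0186,0,0,0,0,0.38],[0.098,0.0186,0,0,0,0,0.38],[0.098,0.0186,0,0,0,0,0.38],[0.098,0.0186,0,0,0,0,0.38],[0.098,0.0186,0,0,0,0,0.38]],
  ],
)

```text
time_s: 5.5
position: [0.5541, -0.1331, 0.0124]
tcp_rot: [[-0.983, -0.184, -0.0], [-0.184, 0.983, 0.0], [0.0, 0.0, -1.0]]
force: [-1.0, 0.3, 0.4]
opening: 0.688
```

Request:
play_rows(
  plan=[
    [[0.098,0.0186,0,0,0,0,0.38],[0.098,0.0186,0,0,0,0,0.38],[0.098,0.0186,0,0,0,0,0.38],[0.098,0.0186,0,0,0,0,0.38],[0.098,0.0186,0,0,0,0,0.38],[0.098,0.0186,0,0,0,0,0.38],[0.098,0.0186,0,0,0,0,0.38],[0.098,0.0186,0,0,0,0,0.38],[0.098,0.0186,0,0,0,0,0.38],[0,0,0,0,0,0,0.38]],
  ],
)

```text
time_s: 6.5
position: [0.5991, -0.1249, 0.0127]
tcp_rot: [[-0.983, -0.184, 0.002], [-0.184, 0.983, -0.0], [-0.001, -0.001, -1.0]]
force: [0.2, 0.1, 0.3]
opening: 0.686
```

```bash
python3 - <<'E'
from h import *
s=np.load("st.npz");t=read_state();d=t["position"][:2]-s["c"];print("TCP station",d@s["X"],d@s["Y"],t["position"][2],t["force"])
im=capture("top")[160:290,240:420];cv2.imwrite("pics/t1.png",cv2.resize(im[:,:,::-1],None,fx=4,fy=4,interpolation=cv2.INTER_CUBIC))
E
```

```text
TCP station -0.09454796976564475 -0.13737053535617716 0.012686932080990442 [0.21281337 0.1327516  0.32418063]
```

View pics/t1.png

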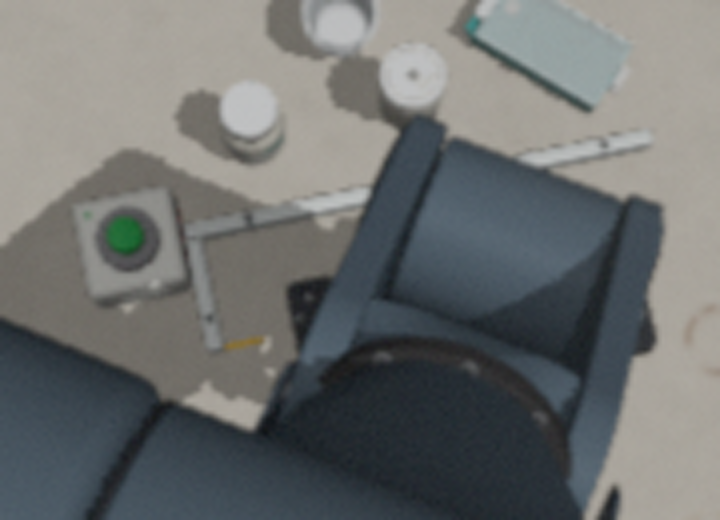

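The arm hides the carton in this view. The bystanders look undisturbed. I'll continue to the ledge, slowing for contact.

Request:
play_rows(
  plan=[
    [[0.0786,0.0149,0,0,0,0,0.38],[0.0786,0.0149,0,0,0,0,0.38],[0.0786,0.0149,0,0,0,0,0.38],[0.0786,0.0149,0,0,0,0,0.38],[0.0393,0.0074,0,0,0,0,0.38],[0.0393,0.0074,0,0,0,0,0.38],[0,0,0,0,0,0,0.38]],
  ],
)

```text
time_s: 7.25
position: [0.6181, -0.1211, 0.0126]
tcp_rot: [[-0.983, -0.184, 0.001], [-0.184, 0.983, -0.0], [-0.001, -0.0, -1.0]]
force: [-0.2, 0.6, 0.5]
opening: 0.691
```

Request:
play_rows(
  plan=[
    [[0.02,0.0037,0,0,0,0,0.38],[0.02,0.0037,0,0,0,0,0.38],[0.02,0.0037,0,0,0,0,0.38],[0,0,0,0,0,0,0.38]],
  ],
)

```text
time_s: 7.65
position: [0.6189, -0.1209, 0.0126]
tcp_rot: [[-0.983, -0.185, -0.004], [-0.185, 0.983, -0.0], [0.004, 0.001, -1.0]]
force: [-4.7, -2.0, 3.7]
opening: 0.69
```

Request:
play_rows(
  plan=[
    [[0.02,0.0037,0,0,0,0,0.38],[0.02,0.0037,0,0,0,0,0.38],[0.02,0.0037,0,0,0,0,0.38],[0,0,0,0,0,0,0.38]],
  ],
)

```text
time_s: 8.05
position: [0.6189, -0.1208, 0.0126]
tcp_rot: [[-0.983, -0.185, -0.01], [-0.185, 0.983, -0.0], [0.01, 0.002, -1.0]]
force: [-11.3, -6.1, 7.3]
opening: 0.687
```

Request:
play_rows(
  plan=[
    [[-0.2,-0.037,0,0,0,0,0.38],[-0.4,-0.074,0,0,0,0,0.38],[0,0,0.6,0,0,0,0],[0,0,1,0,0,0,-1],[0.2,0,1,0,0,0,-1],[0.4,0.1,1,0,0,0,-1],[0.5,0.1,1,0,0,0,-1],[0.5,0.1,1,0,0,0,-1],[0.5,0.1,0,0,0,0,-1],[0,0,0,0,0,0,-1],[0,0,0,0,0,0,-1]],
  ],
)

```text
time_s: 9.15
position: [0.691, -0.1065, 0.2759]
tcp_rot: [[-0.983, -0.185, -0.001], [-0.185, 0.983, 0.001], [0.001, 0.001, -1.0]]
force: [0.1, -0.1, -0.4]
opening: 0.023
```

```bash
cat > look.py <<'E'
from h import *
import sys
np.set_printoptions(precision=4,suppress=True)
S=np.load("st.npz");T=pose();im=capture("wrist")[:,:,::-1].copy();n=sys.argv[1];np.save(n+"T.npy",T)
cv2.imwrite("pics/"+n+".png",im)
W=lambda x,y,z:np.r_[S["c"]+x*S["X"]+y*S["Y"],z]
f=lambda P:np.c_[(P[:,:2]-S["c"])@S["X"],(P[:,:2]-S["c"])@S["Y"]]*1e3
hsv=cv2.cvtColor(im,cv2.COLOR_BGR2HSV)
g=cv2.inRange(hsv,(30,110,100),(45,255,255))
c=max(cv2.findContours(g,0,2)[0],key=cv2.contourArea);b=cv2.boxPoints(cv2.minAreaRect(c));P=f(ray("wrist",b,.026,T));print("green band station mm",P.tolist(),"mid",P.mean(0))
print("TCP",T[:3,3],f(T[None,:3,3]))
u,v=proj("wrist",W(-.03,-.1,.02),T)[0].astype(int);a=max(v-110,0);b0=max(u-180,0)
cv2.imwrite("pics/"+n+"c.png",cv2.resize(im[a:a+220,b0:b0+360],None,fx=2.2,fy=2.2,interpolation=cv2.INTER_CUBIC));print("crop origin",b0,a)
E
python3 look.py w3
```

```text
green band station mm [[-43.33814252301494, -198.68828874101192], [-43.156756306080695, -92.22415624705665], [-18.836843688724624, -91.56903920260487], [-19.025532006087687, -199.6984568244676]] mid [ -31.0893 -145.545 ]
TCP [ 0.691  -0.1065  0.2759] [[  -0.8114 -136.391 ]]
crop origin 174 64
```

View pics/w3c.png

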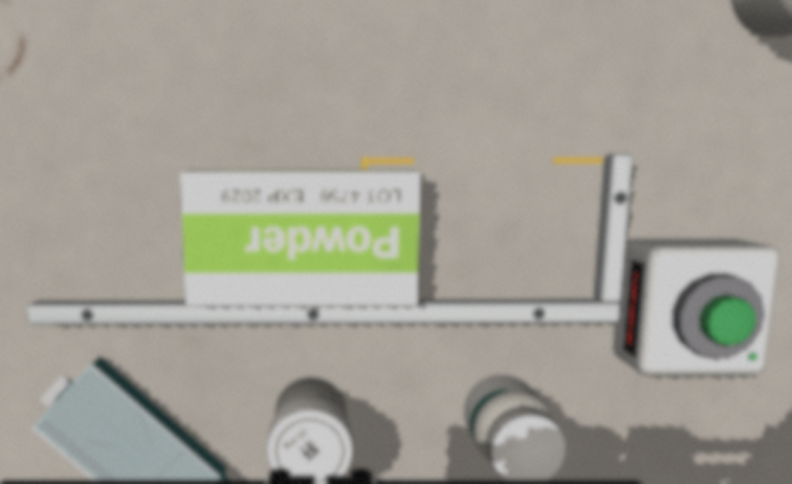

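The carton lies flush along the long ledge with its centre 145.5 mm from the corner, so it needs about 90 mm more toward the short ledge.

Request:
play_rows(
  plan=[
    [[-0.065,-0.52,-0.6,0,0,0,-1],[-0.065,-0.52,-0.6,0,0,0,-1],[-0.065,-0.52,-0.6,0,0,0,-1],[-0.065,-0.52,-0.6,0,0,0,-1],[0,0,-0.8,0,0,0,-1],[0,0,-0.8,0,0,0,-1],[0,0,-0.8,0,0,0,-1],[0,0,-0.2,0,0,0,-1],[0,0,-0.2,0,0,0,-1],[0,0,0,0,0,0,-1]],
  ],
)

```text
time_s: 10.2
position: [0.6781, -0.2111, 0.0166]
tcp_rot: [[-0.983, -0.184, -0.001], [-0.184, 0.983, 0.0], [0.001, 0.0, -1.0]]
force: [-0.5, -0.2, 0.5]
opening: 0.005
```

Request:
play_rows(
  plan=[
    [[-0.0186,0.098,-0.1,0,0,0,-1],[-0.0186,0.098,0,0,0,0,-1],[-0.0186,0.098,0,0,0,0,-1],[-0.0186,0.098,0,0,0,0,-1],[-0.0186,0.098,0,0,0,0,-1],[-0.0186,0.098,0,0,0,0,-1],[-0.0186,0.098,0,0,0,0,-1],[-0.0186,0.098,0,0,0,0,-1],[-0.0186,0.098,0,0,0,0,-1],[-0.0186,0.098,0,0,0,0,-1],[-0.0186,0.098,0,0,0,0,-1],[-0.0186,0.098,0,0,0,0,-1]],
  ],
)

```text
time_s: 11.4
position: [0.6673, -0.1519, 0.0119]
tcp_rot: [[-0.983, -0.184, 0.0], [-0.184, 0.983, -0.0], [-0.0, -0.0, -1.0]]
force: [0.5, -1.9, 1.3]
opening: 0.008
```

Request:
play_rows(
  plan=[
    [[-0.0186,0.098,0,0,0,0,-1],[-0.0186,0.098,0,0,0,0,-1],[-0.0186,0.098,0,0,0,0,-1],[-0.0186,0.098,0,0,0,0,-1],[-0.0186,0.098,0,0,0,0,-1],[-0.0186,0.098,0,0,0,0,-1],[-0.0186,0.098,0,0,0,0,-1],[-0.0186,0.098,0,0,0,0,-1],[0,0,0,0,0,0,-1]],
  ],
)

```text
time_s: 12.3
position: [0.6592, -0.1118, 0.0116]
tcp_rot: [[-0.983, -0.185, -0.001], [-0.185, 0.983, 0.001], [0.001, 0.001, -1.0]]
force: [-0.7, -0.9, 0.1]
opening: 0.005
```

Request:
play_rows(
  plan=[
    [[-0.0074,0.039,0,0,0,0,-1],[-0.0074,0.039,0,0,0,0,-1],[-0.0037,0.02,0,0,0,0,-1],[-0.0037,0.02,0,0,0,0,-1],[0,0,0,0,0,0,-1]],
  ],
)

```text
time_s: 12.8
position: [0.6585, -0.1069, 0.0117]
tcp_rot: [[-0.983, -0.184, -0.001], [-0.184, 0.983, 0.0], [0.0, 0.001, -1.0]]
force: [-0.5, -0.9, -0.1]
opening: 0.005
```

Request:
play_rows(
  plan=[
    [[-0.0037,0.02,0,0,0,0,-1],[-0.0037,0.02,0,0,0,0,-1],[-0.0037,0.02,0,0,0,0,-1],[-0.0037,0.02,0,0,0,0,-1],[0,0,0,0,0,0,-1]],
  ],
)

```text
time_s: 13.3
position: [0.6579, -0.1029, 0.0119]
tcp_rot: [[-0.983, -0.184, -0.0], [-0.184, 0.983, 0.0], [0.0, 0.0, -1.0]]
force: [0.0, -0.6, 0.8]
opening: 0.004
```

Request:
play_rows(
  plan=[
    [[-0.0037,0.02,0,0,0,0,-1],[-0.0037,0.02,0,0,0,0,-1],[-0.0037,0.02,0,0,0,0,-1],[0,0,0,0,0,0,-1]],
  ],
)

```text
time_s: 13.7
position: [0.6574, -0.1, 0.0119]
tcp_rot: [[-0.983, -0.184, -0.0], [-0.184, 0.983, 0.0], [0.0, 0.0, -1.0]]
force: [-0.5, 0.3, -0.3]
opening: 0.008
```

Request:
play_rows(
  plan=[
    [[-0.0037,0.02,0,0,0,0,-1],[-0.0037,0.02,0,0,0,0,-1],[-0.0037,0.02,0,0,0,0,-1],[0,0,0,0,0,0,-1]],
  ],
)

```text
time_s: 14.1
position: [0.6569, -0.097, 0.0119]
tcp_rot: [[-0.983, -0.184, -0.0], [-0.184, 0.983, 0.0], [-0.0, 0.0, -1.0]]
force: [-0.5, -0.3, 0.3]
opening: 0.005
```

Request:
play_rows(
  plan=[
    [[-0.0037,0.02,0,0,0,0,-1],[-0.0037,0.02,0,0,0,0,-1],[0,0,0,0,0,0,-1]],
  ],
)

```text
time_s: 14.4
position: [0.657, -0.0965, 0.0121]
tcp_rot: [[-0.983, -0.185, 0.001], [-0.185, 0.983, -0.002], [-0.001, -0.002, -1.0]]
force: [0.6, -5.2, -0.9]
opening: 0.007
```

Contact. One firmer push, then back off and square the long side up again.

Request:
play_rows(
  plan=[
    [[-0.0037,0.02,0,0,0,0,-1],[-0.0037,0.02,0,0,0,0,-1],[0,0,0,0,0,0,-1]],
  ],
)

```text
time_s: 14.7
position: [0.657, -0.0965, 0.0122]
tcp_rot: [[-0.983, -0.185, 0.002], [-0.185, 0.983, -0.005], [-0.001, -0.005, -1.0]]
force: [0.3, -9.8, -1.5]
opening: 0.007
```

Request:
play_rows(
  plan=[
    [[0.037,-0.2,0,0,0,0,-1],[0.074,-0.4,0.1,0,0,0,-1],[0,0,0.8,0,0,0,-1],[0,0,1,0,0,0,-1],[0,0.4,1,0,0,0,-1],[0.1,0.5,1,0,0,0,-1],[0.2,0.6,1,0,0,0,-1],[0.2,0.4,0.2,0,0,0,-1],[0,0,0,0,0,0,-1],[0,0,0,0,0,0,-1]],
  ],
)

```text
time_s: 15.7
position: [0.6842, -0.0372, 0.2501]
tcp_rot: [[-0.983, -0.185, -0.001], [-0.185, 0.983, -0.0], [0.001, 0.0, -1.0]]
force: [-0.2, -1.0, -0.8]
opening: 0.009
```

```bash
python3 look.py w4
```

```text
green band station mm [[-43.532737901450865, -110.25631156392717], [-43.36201715126026, -2.2676388450128795], [-18.79750990570706, -1.2025576898453918], [-18.96991653179627, -111.01996516539802]] mid [-31.1655 -56.1866]
TCP [ 0.6842 -0.0372  0.2501] [[  5.3585 -66.9825]]
crop origin 105 60
```

View pics/w4c.png

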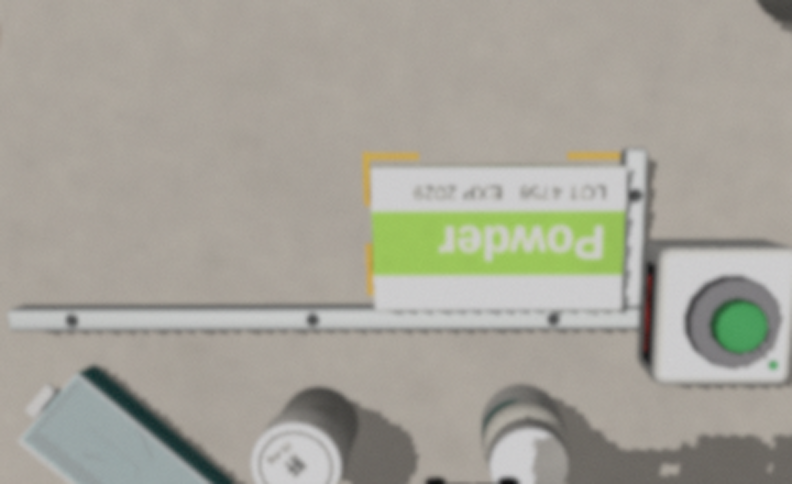

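The carton is home to within 0.7 mm, with a yaw error of about 0.1°. The button is next, so I'll refine its position and check clearance to the boxes behind the reader.

```bash
python3 - <<'E'
from h import *
np.set_printoptions(precision=4,suppress=True)
im=cv2.imread("pics/w4.png");T=np.load("w4T.npy");hsv=cv2.cvtColor(im,cv2.COLOR_BGR2HSV)
n,l,st,cc=cv2.connectedComponentsWithStats(cv2.inRange(hsv,(50,110,60),(90,255,255)))
for i in range(1,n):
    if st[i,4]>200:print(st[i],cc[i],ray("wrist",cc[i],.067,T))
# top-view ray at same height, plus nearest box corner, for several heights
print("top btn",ray("top",(270.93,218.5),.067))
for z in (.08,.13): print("box edge",z,ray("top",[(232,212),(210,215)],z), "w2",ray("wrist",[(510,228),(545,300)],z,np.load("T2.npy")))
E
```

```text
[429 197  24  23 425] [440.6518 207.8565] [[0.6572 0.0653 0.067 ]]
top btn [[0.657  0.0655 0.067 ]]
box edge 0.08 [[0.6711 0.1528 0.08  ]
 [0.665  0.2031 0.08  ]] w2 [[0.672  0.1212 0.08  ]
 [0.7409 0.1785 0.08  ]]
box edge 0.13 [[0.6603 0.1421 0.13  ]
 [0.6545 0.1897 0.13  ]] w2 [[0.664  0.0951 0.13  ]
 [0.7239 0.1449 0.13  ]]
```

Request:
play_rows(
  plan=[
    [[-0.054,0.205,-0.1,0,0,0.044,-1],[-0.054,0.205,-0.2,0,0,0.044,-1],[-0.054,0.205,-0.3,0,0,0.044,-1],[-0.054,0.205,-0.3,0,0,0.044,-1],[-0.054,0.205,-0.3,0,0,0.044,-1],[-0.054,0.205,-0.3,0,0,0.044,-1],[-0.054,0.205,-0.3,0,0,0.044,-1],[-0.054,0.205,-0.2,0,0,0.044,-1],[-0.054,0.205,-0.2,0,0,0.044,-1],[-0.054,0.205,-0.2,0,0,0.044,-1],[0,0,0,0,0,0,-1],[0,0,0,0,0,0,-1]],
  ],
)

```text
time_s: 16.95
position: [0.6475, 0.1287, 0.119]
tcp_rot: [[-0.127, -0.992, 0.026], [-0.985, 0.123, -0.121], [0.116, -0.041, -0.992]]
force: [0.4, -0.3, -0.1]
opening: 0.006
```

```bash
python3 - <<'E'
from h import *
s=read_state();print(s["joint_positions"].round(1),s["qvel"].round(1),s["position"],s["force"],s["tau"].round(1))
E
```

```text
[   4.8   40.    81.7   -8.3   57.7 -163.5] [-2.2 -1.2 -1.9 -0.2 -0.2  0.2] [0.64754125 0.12867636 0.11896905] [ 0.40939571 -0.26829171 -0.09339056] [  1.5 -48.3 -14.7  -0.3   0.   -0. ]
```

```bash
cat > goal.py <<'E'
from h import *
from scipy.spatial.transform import Rotation as R
import sys
np.set_printoptions(precision=4,suppress=True)
yw=np.radians(float(sys.argv[1]));y=np.array([-np.sin(yw),np.cos(yw),0]);z=np.array([0,0,-1.]);G=np.c_[np.cross(y,z),y,z]
s=read_state();v=R.from_matrix(G@s["tcp_rot"].T).as_rotvec();print("share turn",v/np.pi,"deg",np.degrees(np.linalg.norm(v)))
print("pos",s["position"],"shift to btn m",np.array([.6571,.0654])-s["position"][:2],s["joint_positions"].round(1),s["force"].round(1))
E
python3 goal.py 55
```

```text
share turn [ 0.0398 -0.0012 -0.1543] deg 28.67960883564627
pos [0.6475 0.1287 0.119 ] shift to btn m [ 0.0096 -0.0633] [   4.8   40.    81.7   -8.3   57.7 -163.5] [ 0.4 -0.3 -0.1]
```

Request:
play_rows(
  plan=[
    [[0.038,-0.253,0.2,0.008,0,-0.031,-1],[0.038,-0.253,0.2,0.008,0,-0.031,-1],[0.038,-0.253,0,0.008,0,-0.031,-1],[0.038,-0.253,0,0.008,0,-0.031,-1],[0.038,-0.253,0,0.008,0,-0.031,-1],[0,0,0,0,0,0,-1],[0,0,0,0,0,0,-1]],
  ],
)

```text
time_s: 17.65
position: [0.6589, 0.0637, 0.141]
tcp_rot: [[-0.577, -0.816, 0.001], [-0.816, 0.577, -0.0], [-0.0, -0.001, -1.0]]
force: [-0.0, 0.1, 0.0]
opening: 0.007
```

```bash
python3 goal.py 55
```

```text
share turn [0.     0.0002 0.0015] deg 0.27178277388769123
pos [0.6589 0.0637 0.141 ] shift to btn m [-0.0018  0.0017] [  -4.1   38.3   80.6   -0.    61.1 -148.9] [-0.   0.1  0. ]
```

Request:
play_rows(
  plan=[
    [[-0.036,0.034,-0.4,0,0,0,-1],[0,0,-0.4,0,0,0,-1],[0,0,-0.4,0,0,0,-1],[0,0,0,0,0,0,-1],[0,0,0,0,0,0,-1]],
  ],
)

```text
time_s: 18.15
position: [0.6567, 0.0679, 0.081]
tcp_rot: [[-0.575, -0.818, 0.0], [-0.818, 0.575, 0.0], [-0.0, 0.0, -1.0]]
force: [-0.2, -0.5, 0.8]
opening: 0.008
```

Request:
play_rows(
  plan=[
    [[0,-0.045,-0.1,0,0,0,-1],[0,0,-0.1,0,0,0,-1],[0,0,-0.04,0,0,0,-1],[0,0,-0.04,0,0,0,-1],[0,0,-0.04,0,0,0,-1],[0,0,0,0,0,0,-1]],
  ],
)

```text
time_s: 18.75
position: [0.657, 0.0651, 0.0653]
tcp_rot: [[-0.576, -0.817, 0.001], [-0.817, 0.576, -0.0], [-0.001, -0.001, -1.0]]
force: [-0.1, -0.2, 2.5]
opening: 0.006
```

Request:
play_rows(
  plan=[
    [[0,0,-0.04,0,0,0,-1],[0,0,-0.04,0,0,0,-1],[0,0,0,0,0,0,-1]],
  ],
)

```text
time_s: 19.05
position: [0.657, 0.0651, 0.0615]
tcp_rot: [[-0.576, -0.817, 0.001], [-0.817, 0.576, -0.0], [-0.001, -0.001, -1.0]]
force: [-0.9, -0.1, 5.7]
opening: 0.004
```

Request:
play_rows(
  plan=[
    [[0,0,-0.02,0,0,0,-1],[0,0,-0.02,0,0,0,-1],[0,0,0,0,0,0,-1]],
  ],
)

```text
time_s: 19.35
position: [0.657, 0.0651, 0.0613]
tcp_rot: [[-0.576, -0.818, 0.001], [-0.818, 0.576, -0.0], [-0.001, -0.001, -1.0]]
force: [-3.8, -0.0, 13.5]
opening: 0.005
```

Request:
play_rows(
  plan=[
    [[0,0,0.1,0,0,0,-1],[0,0,0.3,0,0,0,-1],[0,0,0.8,0,0,0,-1],[0,0,1,0,0,0,-1],[-0.2,0,1,0,0,0,-1],[-0.7,0.3,0.6,0,0,0,-1],[-0.8,0.4,0,0,0,0,-1],[-0.8,0.4,0,0,0,0,-1],[-0.8,0.4,0,0,0,0,-1],[-0.5,0.4,0,0,0,0,-1],[0,0,0,0,0,0,-1],[0,0,0,0,0,0,-1]],
  ],
)

```text
time_s: 20.55
position: [0.4672, 0.1606, 0.2487]
tcp_rot: [[-0.575, -0.818, 0.003], [-0.818, 0.575, -0.0], [-0.001, -0.002, -1.0]]
force: [1.0, -0.7, -0.3]
opening: 0.008
```

```bash
python3 - <<'E'
from h import *
im=capture("top")[150:350,150:450];cv2.imwrite("pics/t9.png",cv2.resize(im[:,:,::-1],None,fx=2.6,fy=2.6,interpolation=cv2.INTER_CUBIC))
a=cv2.imread("pics/top0.png")[150:350,150:450];d=cv2.absdiff(a,im[:,:,::-1]).max(2)
for n,(u,v) in dict(gb=(302,189),jar=(343,181),cup=(324,163),plain=(268,282),cutter=(377,170),tape=(428,330),org=(197,340),btn=(271,219)).items(): print(n,d[max(v-158,0):v-142,u-158:u-142].mean().round(1))
E
```

```text
gb 8.6
jar 8.7
cup 8.5
plain 8.8
cutter 8.7
tape 8.6
org 44.2
btn 8.0
```

View pics/t9.png

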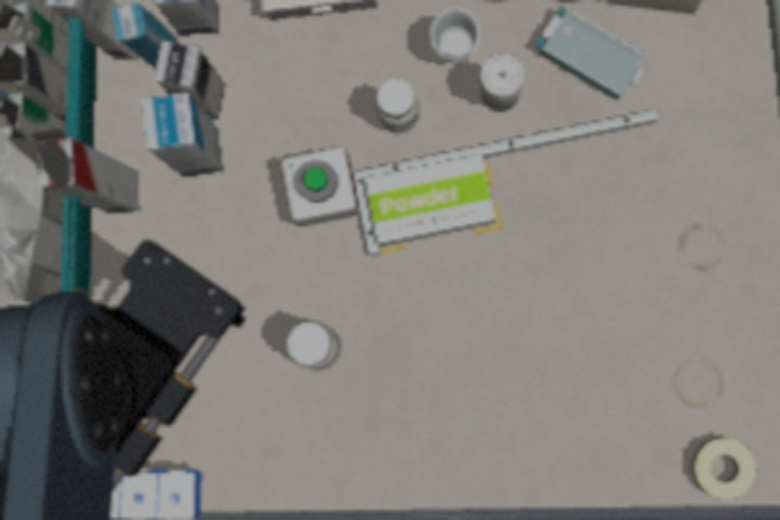

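The carton sits in the corner, the button is back up and the bystanders are unchanged; the organizer's difference comes from the arm covering it. Handing in.

```bash
python3 -c "
from rig import *
print(hand_in(),read_state()['force'])"
```

```text
the job is handed in; nothing more can be done
the job is handed in; nothing more can be done
```

The carton is in the corner of the stop, and I pressed the button fully and let it come up afterwards. I handed the job in at about 20.6 s of the 54 s allowed.

**Carton:** I pushed it flat with two fingertips square onto the long ledge, then with the closed fingers along the ledge until it met the short one. The contact forces were about 11–13 N and 10 N. The last close view put its centre at (-31.2, -56.2) mm from the corner, against (-31.5, -55.5) at home. It was parallel to the ledge within about 0.2°. That 0.7 mm difference is within the calibration.

**Button:** The closed fingertips pressed it until it met a hard stop. The spring force was about 5.7 N and then rose to 13.5 N without further travel. I measured about 5.7 mm of the 6 mm travel. Afterwards I lifted clear.

**Last check:** The final top view shows the carton seated, the button up and the arm clear. The green bottle, jar, cups, plain bottle, cutter and tape match the first picture.

**Not fully checked:**
- **Pill organizer:** the arm partly hid it in the last view, so I could not compare it, though no move came close to it at bench height.
- **Last joint's limit:** while turning above the button, the last joint stopped at its limit (-163.5°), which left the tool tilted about 7° and 6 cm off. I felt no contact, and corrected this before pressing.

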